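# Start a sauce in the clockwork-timed warmer

## Robot

A 6-joint arm with a two-finger parallel gripper is mounted at the origin on a cart in front of the work surface, level with it; the furniture and walls round the work are solid. World frame = base frame: x ahead of the robot, y to its left, z up, the work surface at z = 0. Lengths are in m, angles in rad, forces in N, time in s.
With the tool pointing down it reaches from about 0.225 to 0.875 m from the base axis. Payload 3.4 kg.
Tool frame: the origin (TCP) lies on the mounting face of the last link; the fingertips stand 173 mm ahead of it and the grasp point (between the pads) lies 155 mm ahead of it; z points along the fingers, y is the line along which they close (so a half turn about z gives the same grasp; the last joint's range is limited). The gripper opens to 85 mm and grips with 20 to 120 N. Pads are 22 mm wide; open, the fingers measure 114 mm over their backs; the gripper's body (76 mm by 85 mm) begins 54 mm behind the grasp point. The pads swing forward as they close: fully open they stand 13 mm farther back than shut.
Start: joints at [1.074, 0.276, 1.505, -0, 1.361, -0.121], TCP at [0.211, 0.535, 0.405] pointing down, gripper open.
Joint ranges: [-2.89, 2.89], [-0.75, 2.08], [0.22, 2.7], [-1.18, 4.32], [0.11, 2.71], [-2.7, 2.7]. Speed limits (rad/s): [2.57, 2.57, 3.14, 3.14, 3.14, 3.14].

## Interface

Orientations are given as a unit quaternion [w, x, y, z].
In Python, from rig import manip gives the robot as it stands.
- The arm moves only by the tool carry_out, never from a script. Its arguments are lists of equal length, an entry for each row: "linear": the shift along the world's x, y, z each as a share of 500 mm, from -1 to 1, a list of three; "angular": the turn, a rotation vector about the world's x, y, z each as a share of 0.08 rad, from -1 to 1, a list of three; "hand": the opening, from 0 (shut) to 1 (fully open). In form: {"linear": [[x, y, z], ...], "angular": [[rx, ry, rz], ...], "hand": [hand, ...]}. A call has 1 to 8 rows; each row shifts and turns the commanded pose from where the row before left it; what a row does not reach is not made up. A row lasts 1/12 s, in which the tool goes at most 41.7 mm and 7.16 degrees, less where a joint would pass 70% of its speed; a pose out of reach is approached as far as the arm can. A call with a number of a shift or a turn outside -1 to 1 is refused whole. A call with a gripper value outside its range is refused whole. The fingers move at their own pace and stop on an object; "force" is the grip in N (left out, the last holds). Time passes only in rows, so rows that do not move let the fingers close. It gives the time, the measured TCP pose, the force, the opening and the grip force at its end, in the units of the state.
- manip.get_state(): the state, without advancing time (a new reading comes with each control period).
- manip.get_image(name): name is "side" or "top" or "wrist"; returns the picture (420x560x3 uint8, red, green, blue); there is no depth.
- manip.camera_params(name): a dict with "fx", "fy", "cx", "cy" (pixels), "view" (4x4, takes a point from world to camera coordinates); the wrist camera has in their place "hand_eye" (4x4, takes a point from camera to tool coordinates, whose origin is the TCP and whose axes are the flange's). Camera axes: x right, y down, z forward; pixel columns grow to the right and rows downward; lengths in m; the calibration is good to about 2 mm. A picture is of the moment at which its call begins: read the wrist's pose just before it. camera_params takes no time and is no camera call.
- manip.sign_off(): hands the job in; it is judged then, once.
The state is a dict: "clock": time; "qpos": joint angles; "qd": joint speeds; "effort": joint torques, N m; "position": TCP position; "ee_rot": TCP orientation; "contact_force": force on the tool from outside, world axes, zero at the start; "moment": the same for the moment, N m; "width": finger opening in m; "gripper_force": force on a finger pad.
Only numpy, scipy, OpenCV 4.12 (cv2) and the standard library are available. Lean on these libraries where they do the work, as an engineer would, in place of code of your own. Each camera call takes 0.05 s, during which the arm holds its last target. There are 200 camera calls.

## Task

Get the sauce warmer going: set the ramekin upright in its open well, close the lid over it fully without slamming it, and only then wind the clockwork timer beside it clockwise to 45 minutes. Do not tip the ramekin, do not knock or shove the other things on the table, and leave everything standing.

Things in the scene. Friction and masses are not known exactly. Their poses are not given: they have to be found in the camera images.
- sauce_warmer: The sauce warmer: a plain steel counter-top appliance, 176 mm deep (its x) by 236 mm wide (its y) by 80 mm tall, fixed to the table. Origin: centre of its underside; z up; -x its front (louvres, switch), +y its left. Left half: an open well; right half: a flat deck 80 mm up that bears the timer.
- well_floor (a point): Centre of the well's flat floor, 26 mm above the table, axes as the warmer's. The well is open at the top, 150 mm along x by 100 mm along y, its rim 54 mm above this point; front and back walls 13 mm, left wall 8 mm thick.
- lid (a joint): Angle of the warmer's flat steel lid, rad: 0 = shut flat over the well, about 1.57 = standing upright, 1.95 = the stop, leaning away to the left. Its hinge runs along the warmer's x at the left edge. The lid is stiff and stays where it is left.
- lid_hinge (a point): Middle of the lid's hinge line (in the middle of the lid's hinged edge), 84.5 mm above the table. The lid is 172 mm along the hinge, 116 mm from hinge to free edge, 5 mm thick. Site axes turn with the lid: x along the hinge, -y towards the free edge, z out of the outer face (the top face when shut).
- lid_edge (a point): Middle of the lid's free edge, 116 mm from the hinge line; axes as lid_hinge. A black round bar handle (72 mm long, parallel to the hinge, 9 mm thick, standing 26 mm off the outer face) lies 56 mm in from this edge.
- timer_key (a joint): Angle of the clockwork timer's winding key, rad, clockwise from above: 0 = pointer at the zero mark (dotted, at the dial's +x side), a full turn = 60 minutes: 45 minutes = 4.71, the long mark on the dial's left (the warmer's +y). Stop at 6.0. A spring resists more the further it is wound (0.12 to 0.18 N m to turn); what has been wound stays when let go.
- timer_axis (a point): Centre of the timer's round white dial, on the key's vertical axis, 84 mm above the table. Dial 100 mm across, a mark each 5 minutes, long marks at 0, 15, 30 and 45.
- key_grip (a point): On the key's axis at half the height of its wings, 116.5 mm above the table. The black upright key has two round flat wings in one line: 77 mm long along this point's x, 12 mm thick along its y, from 97 to 131 mm above the table near the axis; below 97 mm there is a round hub 26 mm across. The point turns with the key; its +x points to the pointer end.
- key_pointer (a point): Tip of the key's pointer, 42 mm from the axis, 88 mm above the table.
- ramekin_0: The ramekin: a ribbed round cream-coloured bowl, open at the top, 68 mm across the rim, 58 mm across the foot, 37 mm tall. Origin: centre of its underside, z up.
- tin_1: Bystander: squat food tin, 75 mm across, 58 mm tall. Origin: on its underside, in the middle, z up.
- mill_1: Bystander: small glass shaker with a metal cap, 44 mm across, 90 mm tall. Origin: on its underside, in the middle, z up.
- mill_2: Bystander: small glass shaker with a metal cap, 44 mm across, 90 mm tall. Origin: on its underside, in the middle, z up.
- shaker_0: Bystander: metal dredger, body 66 mm across centred 12 mm to +y of the origin, 106 mm tall, with a side handle to -y that ends 45 mm from the origin. Origin: on its underside, in the middle, z up.
- squeeze_bottle_2: Bystander: squeeze bottle with a nozzle, 68 mm across, 233 mm tall. Origin: on its underside, in the middle, z up.
- bottle_4: Bystander: slim bottle, 48 mm across, 183 mm tall. Origin: on its underside, in the middle, z up.
- spice_jar_2: Bystander: spice jar, 45 mm across, 100 mm tall. Origin: on its underside, in the middle, z up.

How it is judged:
On the way, in this order (a step that is already met when the one before it is completed fails the run):
1. the ramekin stands upright on the floor of the well, let go (x of ramekin_0 in the frame of well_floor between -0.05 and 0.05 m and y of ramekin_0 in the frame of well_floor between -0.025 and 0.025 m and z of ramekin_0 in the frame of well_floor below 0.008 m and angle between ramekin_0's own z axis and vertical below 0.15 rad and linear speed of ramekin_0 below 0.02 m/s and contact force between the fingers and ramekin_0 below 0.1 N), for 0.2 s.
2. the lid is shut over it (x of ramekin_0 in the frame of well_floor between -0.05 and 0.05 m and y of ramekin_0 in the frame of well_floor between -0.025 and 0.025 m and z of ramekin_0 in the frame of well_floor below 0.008 m and angle between ramekin_0's own z axis and vertical below 0.15 rad and value of joint lid below 0.06 rad), for 0.2 s.
3. the timer is wound to 45 minutes, with the lid still shut (value of joint lid below 0.06 rad and value of joint timer_key between 4.452 and 4.972 rad), for 0.2 s.
At the end, for the whole second after the job is handed in: The ramekin stands upright (within 0.15 rad) and at rest on the floor of the well, the lid is shut (joint below 0.06 rad), the timer key rests at 45 minutes (4.71 +- 0.26 rad, about 2.5 minutes), and every bystander still stands upright (within 0.15 rad) (all of step 3 and x of ramekin_0 in the frame of well_floor between -0.05 and 0.05 m and y of ramekin_0 in the frame of well_floor between -0.025 and 0.025 m and z of ramekin_0 in the frame of well_floor below 0.008 m and angle between each of ramekin_0, tin_1, mill_1, mill_2, shaker_0, squeeze_bottle_2, bottle_4, spice_jar_2's own z axis and vertical below 0.15 rad and linear speed of ramekin_0 below 0.01 m/s); the robot touches nothing.
It fails at once if the ramekin is tipped by more than 0.6 rad (angle between ramekin_0's own z axis and vertical above 0.6 rad).
It fails at once if the lid is slammed (it turns shut faster than 4 rad/s) (velocity of joint lid below -4 rad/s).
It fails at once if a bystander is shoved by more than 30 mm (distance of any of tin_1, mill_1, mill_2, shaker_0, squeeze_bottle_2, bottle_4, spice_jar_2 from where it was at the start of the episode above 0.03 m).
It also fails if it takes over 72 s, if anything falls off the work surface, if the arm or the gripper's body presses on something with over 40 N, if the wrist force passes 120 N, or if a joint passes its speed limit or range.

## Working session

There is one attempt and no reset: what is moved stays moved. The work goes in short steps, Python scripts to look and compute and a tool call to move; the robot and the scene stay as the last step left them, time stands still between calls to the robot, and variables do not carry over. Pictures are saved under pics/ and viewed, at most 10 in all, crops included, and the job is handed in when it is done.

Besides the shell and the picture viewer there is one more tool, called after "Call:" by a JSON object that holds its "name" and its "arguments". carry_out: Moves the arm, as the interface text tells. Its arguments: {"type":"object","properties":{"linear":{"type":"array"},"angular":{"type":"array"},"hand":{"type":"array"},"force":{"type":"number"}},"required":["linear","angular","hand"]}

```bash
ls; mkdir -p pics
python3 - <<'E'
from rig import manip
import cv2
s=manip.get_state(); print(s)
for n in ("side","top"):
    cv2.imwrite(f"pics/{n}0.png",manip.get_image(n)[:,:,::-1])
for n in ("side","top","wrist"): print(n,manip.camera_params(n))
E
```

```text
pics
{'clock': 0.0, 'qpos': array([ 1.07397801e+00,  2.76588490e-01,  1.50611600e+00, -1.46783506e-05,
        1.36068986e+00, -1.21013145e-01]), 'qd': array([-8.13973230e-04, -1.88521066e-03,  4.95108512e-05, -1.86448605e-03,
        5.26011552e-04, -6.60137714e-04]), 'effort': array([-1.80532192e-03, -4.16776049e+01, -2.45813155e+01, -2.38882112e-04,
        1.09700594e-02, -4.75814758e-06]), 'position': array([0.21095259, 0.53468293, 0.40384996]), 'ee_rot': array([-2.67042981e-04,  1.86797225e-01,  9.82398079e-01, -8.60382604e-04]), 'contact_force': array([ 0.34597947, -1.46764155,  0.62305267]), 'moment': array([ 0.02439025, -0.02089062,  0.0037795 ]), 'gripper_force': 0.0, 'width': 0.08519303351763169}
side {'fx': 525.3835918511847, 'fy': 525.3835918511847, 'cx': 277.79653934398965, 'cy': 212.11260464468606, 'view': array([[ 0.92243389, -0.38575881, -0.01748873, -0.51956363],
       [-0.22712951, -0.50537561, -0.83247082,  0.16953802],
       [ 0.31229458,  0.77187151, -0.5537928 ,  1.33377348],
       [ 0.        ,  0.        ,  0.        ,  1.        ]])}
top {'fx': 546.2630213238583, 'fy': 546.2630213238583, 'cx': 288.70440610869105, 'cy': 199.21231392259614, 'view': array([[ 0.01965866, -0.99979031,  0.0057343 , -0.0846988 ],
       [-0.98682042, -0.0203244 , -0.16053776,  0.55338148],
       [ 0.16062064, -0.00250277, -0.98701304,  1.21358181],
       [ 0.        ,  0.        ,  0.        ,  1.        ]])}
wrist {'fx': 311.3872810652511, 'fy': 311.3872810652511, 'cx': 275.0878398337726, 'cy': 210.0101992850802, 'hand_eye': array([[-7.29065527e-04, -9.60861864e-01, -2.77026978e-01,
         7.09010875e-02],
       [ 9.99999668e-01, -6.00035412e-04, -5.50538946e-04,
        -6.47995154e-05],
       [ 3.62765881e-04, -2.77027288e-01,  9.60861983e-01,
         3.04538000e-02],
       [ 0.00000000e+00,  0.00000000e+00,  0.00000000e+00,
         1.00000000e+00]])}
```

View pics/side0.png

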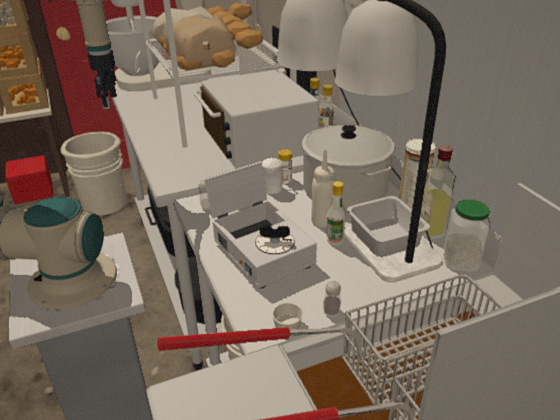

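View pics/top0.png

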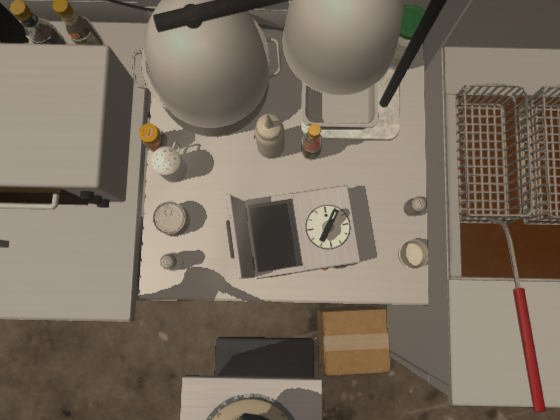

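The top view shows the warmer around (300,232), its dial at (328,227), and the lid leaning left at about (238,235). The ramekin is at (414,253) with a mill beside it at (418,205). I'll enlarge both views.

Run:
```python
import cv2
t=cv2.imread("pics/top0.png")[178:288,220:440]; s=cv2.imread("pics/side0.png")[160:335,190:360]
cv2.imwrite("pics/t1.png",cv2.resize(t,None,fx=3.6,fy=3.6,interpolation=3))
cv2.imwrite("pics/s1.png",cv2.resize(s,None,fx=3.4,fy=3.4,interpolation=3))
```

```text
(no output)
```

View pics/t1.png

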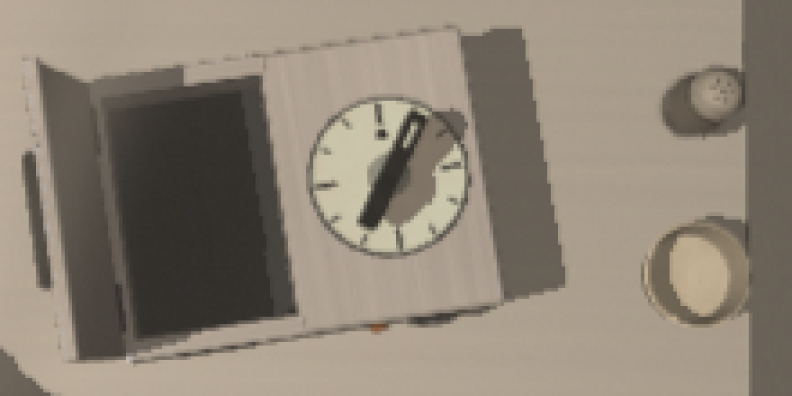

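View pics/s1.png

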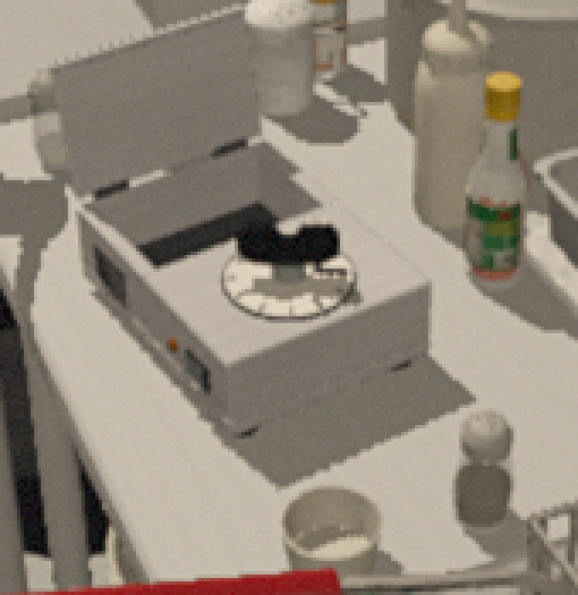

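Crop pixels that I read off:
- **Top crop:** dial centre (387,177), zero mark (378,112), key from (370,222) to (417,118) with the light ring at (410,130), deck corners (458,28), (500,303) and (133,360), ramekin rim (697,272), mill cap (716,95).
- **Side crop:** dial centre (290,282), deck corners (232,362), (430,283) and (72,190), ramekin rim (332,530), lid free edge from (52,70) to (247,5).

```bash
cat > h.py <<'E'
import numpy as np
from rig import manip
def P(n):
    c=manip.camera_params(n); K=np.array([[c['fx'],0,c['cx']],[0,c['fy'],c['cy']],[0,0,1]]); return K,np.array(c['view'])
def ray(n,uv,V=None):
    K,v=P(n) if V is None else V
    R,t=v[:3,:3],v[:3,3]; d=R.T@np.linalg.inv(K)@[*uv,1]; return -R.T@t,d/np.linalg.norm(d)
def tri(*rs):
    A=sum(np.eye(3)-np.outer(d,d) for o,d in rs); b=sum((np.eye(3)-np.outer(d,d))@o for o,d in rs)
    x=np.linalg.solve(A,b); return x,max(np.linalg.norm(np.cross(x-o,d)) for o,d in rs)
def atz(r,z): o,d=r; return o+d*(z-o[2])/d[2]
def T(u,v): return ray("top",(220+u/3.6,178+v/3.6))
def S(u,v): return ray("side",(190+u/3.4,160+v/3.4))
E
python3 - <<'E'
from h import *
np.set_printoptions(precision=4,suppress=True)
for n,t,s,z in [("dial",(387,177),(290,282),.084),("ram",(697,272),(332,530),.037),("mill",(716,95),(487,435),.085),
 ("FR",(500,303),(232,362),.08),("BR",(458,28),(430,283),.08),("FL",(133,360),(72,190),.08),("lidF",(70,360),(52,70),.19),("lidB",(30,60),(247,5),.19)]:
    x,e=tri(T(*t),S(*s)); print(n,x,round(e,4),"top@z",atz(T(*t),z)[:2],"side@z",atz(S(*s),z)[:2])
E
```

```text
dial [ 0.4895 -0.1615  0.0749] 0.0008 top@z [ 0.4877 -0.1606] side@z [ 0.4858 -0.1728]
ram [ 0.4364 -0.3635  0.0268] 0.0007 top@z [ 0.4364 -0.3614] side@z [ 0.4316 -0.3729]
mill [ 0.5454 -0.3671  0.0728] 0.0007 top@z [ 0.5427 -0.3638] side@z [ 0.5394 -0.379 ]
FR [ 0.4149 -0.2317  0.0763] 0.0026 top@z [ 0.4122 -0.2305] side@z [ 0.416  -0.2365]
BR [ 0.5837 -0.2051  0.0752] 0.0002 top@z [ 0.5826 -0.2045] side@z [ 0.581  -0.2108]
FL [ 0.3719 -0.008   0.0952] 0.0012 top@z [ 0.3733 -0.0074] side@z [0.3759 0.0146]
lidF [0.3714 0.0217 0.1873] 0.0006 top@z [0.3708 0.0216] side@z [0.3709 0.017 ]
lidB [0.5401 0.0491 0.192 ] 0.0023 top@z [0.5382 0.0499] side@z [0.5438 0.0525]
```

Call:
{"name": "carry_out", "arguments": {"linear": [[0.0094, -0.0374, 0], [0.0094, -0.0374, 0], [0.0094, -0.0374, 0], [0.0094, -0.0374, 0], [0.0094, -0.0374, 0], [0.0094, -0.0374, 0], [0.0094, -0.0374, 0], [0.0094, -0.0374, 0]], "angular": [[0, 0, -0.985], [0, 0, -0.985], [0, 0, -0.985], [0, 0, -0.985], [0, 0, -0.985], [0, 0, -0.985], [0, 0, -0.985], [0, 0, -0.985]], "hand": [1, 1, 1, 1, 1, 1, 1, 1]}}

```text
clock: 0.77
position: [0.2486, 0.3842, 0.4043]
ee_rot: [-0.0, 0.484, 0.875, -0.0]
contact_force: [-0.5, 0.1, -1.1]
width: 0.0856
gripper_force: 0.0
```

Call:
{"name": "carry_out", "arguments": {"linear": [[0.0094, -0.0374, 0], [0.0094, -0.0374, 0], [0.0094, -0.0374, 0], [0.0094, -0.0374, 0], [0.0094, -0.0374, 0], [0.0094, -0.0374, 0], [0.0094, -0.0374, 0], [0.0094, -0.0374, 0]], "angular": [[0, 0, -0.985], [0, 0, -0.985], [0, 0, -0.985], [0, 0, -0.985], [0, 0, -0.985], [0, 0, -0.985], [0, 0, -0.985], [0, 0, -0.985]], "hand": [1, 1, 1, 1, 1, 1, 1, 1]}}

```text
clock: 1.43
position: [0.2861, 0.2347, 0.4045]
ee_rot: [-0.0, 0.731, 0.682, -0.0]
contact_force: [-0.3, 0.6, -0.2]
width: 0.0858
gripper_force: 0.0
```

Call:
{"name": "carry_out", "arguments": {"linear": [[0.0094, -0.0374, 0], [0.0094, -0.0374, 0], [0.0094, -0.0374, 0], [0.0094, -0.0374, 0], [0.0094, -0.0374, 0], [0.0094, -0.0374, 0], [0.0094, -0.0374, 0], [0.0094, -0.0374, 0]], "angular": [[0, 0, -0.985], [0, 0, -0.985], [0, 0, -0.985], [0, 0, -0.985], [0, 0, -0.985], [0, 0, -0.985], [0, 0, -0.985], [0, 0, -0.985]], "hand": [1, 1, 1, 1, 1, 1, 1, 1]}}

```text
clock: 2.1
position: [0.3236, 0.0851, 0.4045]
ee_rot: [-0.0, 0.907, 0.422, -0.0]
contact_force: [0.3, -0.5, -0.3]
width: 0.0854
gripper_force: 0.0
```

Call:
{"name": "carry_out", "arguments": {"linear": [[0.0094, -0.0374, 0], [0.0094, -0.0374, 0], [0.0094, -0.0374, 0], [0.0094, -0.0374, 0], [0.0094, -0.0374, 0], [0.0094, -0.0374, 0], [0.0094, -0.0374, 0], [0.0094, -0.0374, 0]], "angular": [[0, 0, -0.985], [0, 0, -0.985], [0, 0, -0.985], [0, 0, -0.985], [0, 0, -0.985], [0, 0, -0.985], [0, 0, -0.985], [0, 0, -0.985]], "hand": [1, 1, 1, 1, 1, 1, 1, 1]}}

```text
clock: 2.77
position: [0.3613, -0.0644, 0.4045]
ee_rot: [-0.0, 0.993, 0.12, -0.0]
contact_force: [-1.2, 0.3, 0.3]
width: 0.0856
gripper_force: 0.0
```

```bash
cat >> h.py <<'E'
from scipy.spatial.transform import Rotation as Ro
import cv2, pickle
def shot(name):
    s=manip.get_state(); c=manip.camera_params("wrist"); im=manip.get_image("wrist")
    q=s['ee_rot']; M=np.eye(4); M[:3,:3]=Ro.from_quat([q[1],q[2],q[3],q[0]]).as_matrix(); M[:3,3]=s['position']
    v=np.linalg.inv(M@np.array(c['hand_eye'])); K=np.array([[c['fx'],0,c['cx']],[0,c['fy'],c['cy']],[0,0,1]])
    cv2.imwrite(f"pics/{name}.png",im[:,:,::-1]); pickle.dump((K,v),open(f"pics/{name}.pkl","wb")); return im
def W(name,u,v): return ray(None,(u,v),pickle.load(open(f"pics/{name}.pkl","rb")))
E
python3 -c "
from h import *
shot('w1')"
```

Call:
{"name": "carry_out", "arguments": {"linear": [[0.0094, -0.0374, 0], [0.0094, -0.0374, 0], [0.0094, -0.0374, 0], [0.0094, -0.0374, 0], [0.0094, -0.0374, 0], [0.0094, -0.0374, 0], [0.0094, -0.0374, 0], [0.0094, -0.0374, 0]], "angular": [[0, 0, -0.985], [0, 0, -0.985], [0, 0, -0.985], [0, 0, -0.985], [0, 0, -0.985], [0, 0, -0.985], [0, 0, -0.985], [0, 0, -0.985]], "hand": [1, 1, 1, 1, 1, 1, 1, 1]}}

```text
clock: 3.48
position: [0.3991, -0.2137, 0.4044]
ee_rot: [-0.0, 0.981, -0.194, -0.0]
contact_force: [0.3, -0.1, -0.2]
width: 0.0856
gripper_force: 0.0
```

Call:
{"name": "carry_out", "arguments": {"linear": [[0.0094, -0.0374, -0.02], [0.0094, -0.0374, -0.02], [0.0094, -0.0374, -0.03], [0.0094, -0.0374, -0.03], [0.0094, -0.0374, -0.03], [0.0094, -0.0374, -0.03], [0.0094, -0.0374, -0.02], [0.0094, -0.0374, 0]], "angular": [[0, 0, -0.985], [0, 0, -0.985], [0, 0, -0.985], [0, 0, -0.985], [0, 0, -0.985], [0, 0, -0.985], [0, 0, -0.985], [0, 0, -0.985]], "hand": [1, 1, 1, 1, 1, 1, 1, 1]}}

```text
clock: 4.15
position: [0.4362, -0.3626, 0.3117]
ee_rot: [-0.001, 0.873, -0.488, -0.003]
contact_force: [-0.2, 1.0, 0.5]
width: 0.0855
gripper_force: 0.0
```

```bash
python3 -c "
from h import *
print(manip.get_state()['qpos'])
shot('w2')
a=cv2.imread('pics/w1.png');b=cv2.imread('pics/w2.png')
cv2.imwrite('pics/m1.png',np.vstack([cv2.resize(x,(400,300),interpolation=cv2.INTER_AREA) for x in (a,b)]))"
```

```text
[-8.16228600e-01  3.32777103e-01  1.66439658e+00  1.09755994e-04
  1.15063537e+00  1.77448371e+00]
```

View pics/m1.png

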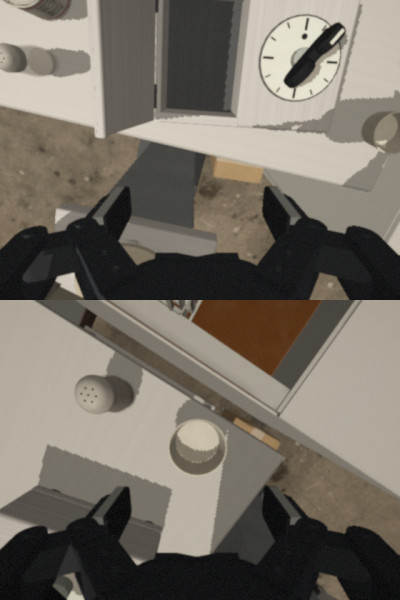

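The wrist view above the warmer shows the open well at (198,55), the dial at (300,57), its zero dot at (305,37) and the pointer end at (340,33). The lower view shows the ramekin rim centred near (198,146), which is (277,204) at full size, and the mill at (95,95).

Run:
```python
from h import *
im=cv2.imread("pics/w2.png"); c=im[150:255,220:340]
cv2.imwrite("pics/r2.png",cv2.resize(c,None,fx=5,fy=5,interpolation=3))
a=cv2.imread("pics/w1.png")[0:180,100:560]
r=cv2.resize(c,(400,350),interpolation=3); 
out=np.zeros((600,736,3),np.uint8); out[:288]=cv2.resize(a,(736,288),interpolation=3); out[288:,:343]=cv2.resize(c,(343,300)[:2],interpolation=3).repeat(1,0)[:312] if False else cv2.resize(c,(343,312),interpolation=3)
cv2.imwrite("pics/m2.png",out)
print(atz(W("w2",277,204),.037))
```

```text
[ 0.43574849 -0.36628445  0.037     ]
```

View pics/m2.png

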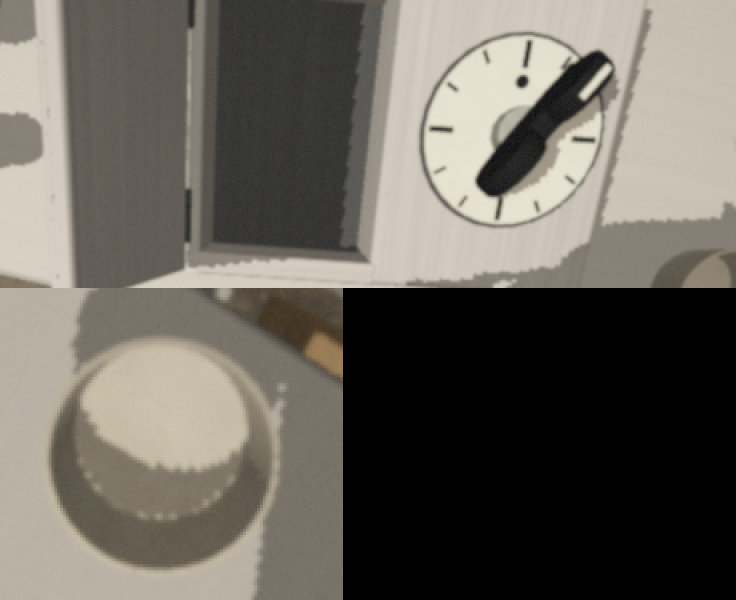

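The enlarged crop puts the ramekin rim centre at full-size pixel (277.0,206.2). The dial centre in w1 is at (420.3,80.9), and the well's front rim corners are at about (330,164) and (219,167).

Run:
```python
from h import *
np.set_printoptions(precision=4,suppress=True)
print("ram",atz(W("w2",277,206.2),.037),tri(W("w2",277,206.2),T(697,272)),tri(W("w2",277,206.2),T(697,272),S(332,530)))
print("dial",atz(W("w1",420.3,80.9),.084),tri(W("w1",420.3,80.9),T(387,177)),tri(W("w1",420.3,80.9),T(387,177),S(290,282)))
for n,p in dict(wellFR=(330,164),wellFL=(219,167.5)).items(): print(n,atz(W("w1",*p),.08))
for p in [(100+527/1.6,42/1.6),(100+499/1.6,218/1.6),(100+431/1.6,128/1.6),(100+594/1.6,140/1.6)]: print("mark",atz(W("w1",*p),.084)[:2])
s=manip.get_state(); print(s['position'])
```

```text
ram [ 0.4348 -0.3647  0.037 ] (array([ 0.4354, -0.363 ,  0.0325]), np.float64(0.0014355400062696503)) (array([ 0.4353, -0.3634,  0.028 ]), np.float64(0.001989406592082169))
dial [ 0.4904 -0.162   0.084 ] (array([ 0.488 , -0.1598,  0.0903]), np.float64(0.0010889074165611075)) (array([ 0.4899, -0.1629,  0.0769]), np.float64(0.0024753563108296807))
wellFR [ 0.4026 -0.1073  0.08  ]
wellFL [ 0.3746 -0.0062  0.08  ]
mark [ 0.5318 -0.154 ]
mark [ 0.4447 -0.1715]
mark [ 0.4807 -0.1189]
mark [ 0.4959 -0.207 ]
[ 0.4376 -0.3665  0.3129]
```

Call:
{"name": "carry_out", "arguments": {"linear": [[-0.005, 0.005, -0.034], [0, 0, -0.034], [0, 0, -0.034], [0, 0, -0.034], [0, 0, -0.034], [0, 0, -0.034], [0, 0, -0.034], [0, 0, -0.032]], "angular": [[0, 0, 0], [0, 0, 0], [0, 0, 0], [0, 0, 0], [0, 0, 0], [0, 0, 0], [0, 0, 0], [0, 0, 0]], "hand": [1, 1, 1, 1, 1, 1, 1, 1]}}

```text
clock: 4.87
position: [0.4341, -0.3596, 0.1788]
ee_rot: [-0.0, 0.874, -0.486, -0.0]
contact_force: [-0.3, -0.1, 0.3]
width: 0.0855
gripper_force: 0.0
```

Call:
{"name": "carry_out", "arguments": {"linear": [[0, 0, 0], [0, 0, 0], [0, 0, 0], [0, 0, 0], [0, 0, 0], [0, 0, 0], [0, 0, 0], [0, 0, 0]], "angular": [[0, 0, 0], [0, 0, 0], [0, 0, 0], [0, 0, 0], [0, 0, 0], [0, 0, 0], [0, 0, 0], [0, 0, 0]], "hand": [1, 0.9, 0.8, 0.7, 0.7, 0.7, 0.7, 0.7], "force": 25}}

```text
clock: 5.53
position: [0.4344, -0.3604, 0.181]
ee_rot: [0.0, 0.874, -0.487, 0.001]
contact_force: [-1.2, 1.7, 6.3]
width: 0.0657
gripper_force: 28.4
```

Call:
{"name": "carry_out", "arguments": {"linear": [[0, 0, 0], [0, 0, 0.01], [0, 0, 0.03], [0, 0, 0.055], [0, 0, 0.06], [0, 0, 0.06], [0, 0, 0.06], [0, 0, 0.045]], "angular": [[0, 0, 0], [0, 0, 0], [0, 0, 0], [0, 0, 0], [0, 0, 0], [0, 0, 0], [0, 0, 0], [0, 0, 0]], "hand": [0.6, 0.6, 0.6, 0.6, 0.6, 0.6, 0.6, 0.6], "force": 30}}

```text
clock: 6.2
position: [0.4342, -0.3603, 0.3424]
ee_rot: [0.0, 0.874, -0.487, 0.001]
contact_force: [0.4, -0.3, -0.5]
width: 0.0656
gripper_force: 34.2
```

Run:
```python
from h import *
a=shot('w3'); s=manip.get_image("side")
cv2.imwrite("pics/m3.png",np.hstack([cv2.resize(a,(400,300))[:,:,::-1],cv2.resize(s[200:350,200:400],(400,300),interpolation=3)[:,:,::-1]]))
print(manip.get_state()['position'],manip.get_state()['width'])
```

```text
[ 0.43499161 -0.36110222  0.34412134] 0.06561634016446814
```

View pics/m3.png

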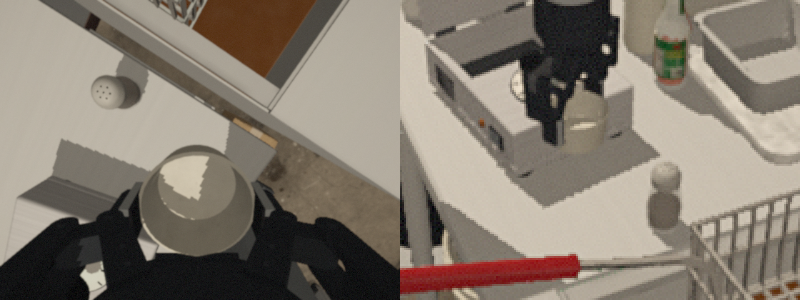

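The ramekin is held upright between the pads, centred near (198,200) in the left half. Next I carry it over the well.

Call:
{"name": "carry_out", "arguments": {"linear": [[0.002, 0.02, 0], [0.004, 0.04, 0], [0.005, 0.048, 0], [0.005, 0.048, 0], [0.005, 0.048, 0], [0.005, 0.048, 0], [0.005, 0.048, 0], [0.005, 0.048, 0]], "angular": [[0, 0, 0], [0, 0, 0], [0, 0, 0], [0, 0, 0], [0, 0, 0], [0, 0, 0], [0, 0, 0], [0, 0, 0]], "hand": [0.6, 0.6, 0.6, 0.6, 0.6, 0.6, 0.6, 0.6]}}

```text
clock: 6.97
position: [0.4511, -0.184, 0.3372]
ee_rot: [-0.0, 0.874, -0.487, -0.003]
contact_force: [0.0, -0.2, -1.0]
width: 0.0658
gripper_force: 34.2
```

Call:
{"name": "carry_out", "arguments": {"linear": [[0.005, 0.048, 0], [0.005, 0.048, 0], [0.005, 0.048, 0], [0.004, 0.048, 0], [0.004, 0.045, 0], [0.004, 0.032, 0], [0.004, 0.02, 0], [0, 0, 0]], "angular": [[0, 0, 0], [0, 0, 0], [0, 0, 0], [0, 0, 0], [0, 0, 0], [0, 0, 0], [0, 0, 0], [0, 0, 0]], "hand": [0.6, 0.6, 0.6, 0.6, 0.6, 0.6, 0.6, 0.6]}}

```text
clock: 7.63
position: [0.4669, -0.0397, 0.338]
ee_rot: [0.0, 0.874, -0.486, -0.002]
contact_force: [0.1, -0.8, -1.2]
width: 0.0653
gripper_force: 34.2
```

Run:
```python
from h import *
a=shot('w4'); s=manip.get_image("top")
cv2.imwrite("pics/m4.png",np.hstack([cv2.resize(a,(400,300))[:,:,::-1],cv2.resize(s[170:320,220:420],(400,300),interpolation=3)[:,:,::-1]]))
print(manip.get_state()['position'],manip.get_state()['qpos'])
```

```text
[ 0.4672753  -0.04160913  0.33869373] [-2.36952773e-01  1.67782914e-01  1.82581041e+00 -9.02947423e-04
  1.15013967e+00  2.34971983e+00]
```

View pics/m4.png

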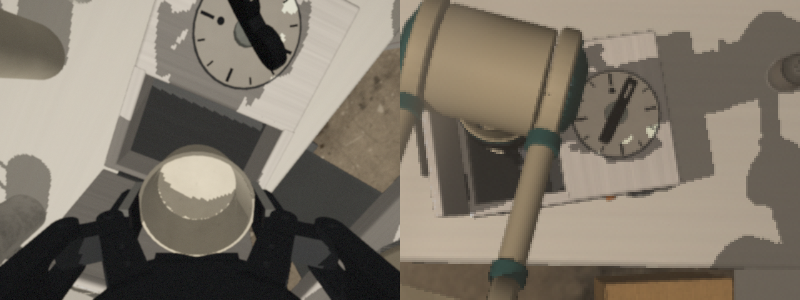

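The ramekin hangs over the well. The well's right rim runs from (146,78) to (281,128) in the left half, with the back-left corner hidden near (115,165). I'll check the centre from those corners.

Run:
```python
from h import *
np.set_printoptions(precision=4,suppress=True)
A=atz(W("w4",146*1.4,78*1.4),.08);B=atz(W("w4",281*1.4,128*1.4),.08)
print(A,B,np.linalg.norm(A-B)); d=(A-B)/np.linalg.norm(A-B); print(np.degrees(np.arctan2(d[1],d[0])), (A+B)/2+.05*np.array([-d[1],d[0],0]))
D=atz(W("w4",245*1.4,37*1.4),.084);print("dial",D)
```

```text
[ 0.5481 -0.0792  0.08  ] [ 0.406  -0.1094  0.08  ] 0.1452358181116462
12.021319312326272 [ 0.4666 -0.0454  0.08  ]
dial [ 0.4876 -0.1585  0.084 ]
```

Call:
{"name": "carry_out", "arguments": {"linear": [[0, -0.004, -0.02], [0, 0, -0.04], [0, 0, -0.04], [0, 0, -0.04], [0, 0, -0.04], [0, 0, -0.04], [0, 0, -0.025], [0, 0, -0.01]], "angular": [[0, 0, 0], [0, 0, 0], [0, 0, 0], [0, 0, 0], [0, 0, 0], [0, 0, 0], [0, 0, 0], [0, 0, 0]], "hand": [0.6, 0.6, 0.6, 0.6, 0.6, 0.6, 0.6, 0.6]}}

```text
clock: 8.4
position: [0.4667, -0.0447, 0.2101]
ee_rot: [0.001, 0.873, -0.487, -0.002]
contact_force: [-0.5, 0.8, -1.7]
width: 0.0654
gripper_force: 34.2
```

Call:
{"name": "carry_out", "arguments": {"linear": [[0, 0, 0], [0, 0, 0], [0, 0, -0.004]], "angular": [[0, 0, 0], [0, 0, 0], [0, 0, 0]], "hand": [0.6, 0.6, 0.6]}}

```text
clock: 8.65
position: [0.4684, -0.0443, 0.2112]
ee_rot: [-0.0, 0.873, -0.487, 0.001]
contact_force: [0.7, -0.1, -1.1]
width: 0.0651
gripper_force: 34.2
```

Call:
{"name": "carry_out", "arguments": {"linear": [[0, 0, -0.004], [0, 0, -0.003], [0, 0, 0]], "angular": [[0, 0, 0], [0, 0, 0], [0, 0, 0]], "hand": [0.6, 0.6, 0.6]}}

```text
clock: 8.9
position: [0.4679, -0.0438, 0.2071]
ee_rot: [-0.0, 0.874, -0.487, 0.001]
contact_force: [-0.4, -0.1, -0.4]
width: 0.0656
gripper_force: 34.2
```

Call:
{"name": "carry_out", "arguments": {"linear": [[0, 0, -0.002], [0, 0, 0]], "angular": [[0, 0, 0], [0, 0, 0]], "hand": [0.6, 0.6]}}

```text
clock: 9.07
position: [0.468, -0.0438, 0.207]
ee_rot: [-0.0, 0.874, -0.487, 0.001]
contact_force: [-1.2, 0.3, 7.8]
width: 0.0654
gripper_force: 34.7
```

Contact with the floor came at the expected height. Now I release and rise.

Call:
{"name": "carry_out", "arguments": {"linear": [[0, 0, 0], [0, 0, 0], [0, 0, 0], [0, 0, 0], [0, 0, 0], [0, 0, 0], [0, 0, 0], [0, 0, 0]], "angular": [[0, 0, 0], [0, 0, 0], [0, 0, 0], [0, 0, 0], [0, 0, 0], [0, 0, 0], [0, 0, 0], [0, 0, 0]], "hand": [0.8, 0.85, 0.9, 0.95, 0.97, 0.97, 0.97, 0.97]}}

```text
clock: 9.73
position: [0.4676, -0.0437, 0.2056]
ee_rot: [0.0, 0.874, -0.487, -0.0]
contact_force: [0.8, 0.3, 0.0]
width: 0.0827
gripper_force: 0.0
```

Call:
{"name": "carry_out", "arguments": {"linear": [[0, 0, 0.01], [0, 0, 0.03], [0, 0, 0.05], [0, 0, 0.06], [0, 0, 0.06], [0, 0, 0.06], [0, 0, 0.06], [0, 0, 0.05]], "angular": [[0, 0, 0], [0, 0, 0], [0, 0, 0], [0, 0, 0], [0, 0, 0], [0, 0, 0], [0, 0, 0], [0, 0, 0]], "hand": [0.97, 0.97, 0.97, 0.97, 0.97, 0.97, 0.97, 0.97]}}

```text
clock: 10.4
position: [0.4674, -0.0436, 0.3984]
ee_rot: [-0.0, 0.874, -0.487, 0.001]
contact_force: [0.9, -0.1, -0.1]
width: 0.083
gripper_force: 0.0
```

Call:
{"name": "carry_out", "arguments": {"linear": [[0, 0, 0.008], [0, 0, 0.008], [0, 0, 0.008], [0, 0, 0.008], [0, 0, 0.008], [0, 0, 0.008], [0, 0, 0.008], [0, 0, 0.004]], "angular": [[0, 0, 1], [0, 0, 1], [0, 0, 1], [0, 0, 1], [0, 0, 1], [0, 0, 1], [0, 0, 1], [0, 0, 1]], "hand": [0.9, 0.7, 0.5, 0.3, 0.1, 0, 0, 0]}}

```text
clock: 11.07
position: [0.4675, -0.0437, 0.4265]
ee_rot: [0.0, 0.983, -0.185, 0.0]
contact_force: [-0.2, 0.6, -0.5]
width: -0.0003
gripper_force: 0.0
```

Call:
{"name": "carry_out", "arguments": {"linear": [[-0.0026, 0.0167, 0], [-0.0026, 0.0167, 0], [-0.0026, 0.0167, 0], [-0.0026, 0.0167, 0], [-0.0026, 0.0167, 0], [-0.0026, 0.0167, 0], [-0.0026, 0.0167, 0], [-0.0026, 0.0167, 0]], "angular": [[0, 0, 1], [0, 0, 1], [0, 0, 1], [0, 0, 1], [0, 0, 1], [0, 0, 1], [0, 0, 1], [0, 0, 1]], "hand": [0, 0, 0, 0, 0, 0, 0, 0]}}

```text
clock: 11.73
position: [0.4569, 0.0235, 0.426]
ee_rot: [0.0, 0.991, 0.133, 0.0]
contact_force: [-0.4, 0.7, 0.3]
width: 0.0003
gripper_force: 0.0
```

Call:
{"name": "carry_out", "arguments": {"linear": [[-0.0026, 0.0167, 0], [-0.0026, 0.0167, 0], [-0.0026, 0.0167, 0], [-0.0026, 0.0167, 0], [-0.0026, 0.0167, 0], [-0.0026, 0.0167, 0], [-0.0026, 0.0167, 0], [-0.0026, 0.0167, 0]], "angular": [[0, 0, 1], [0, 0, 1], [0, 0, 1], [0, 0, 1], [0, 0, 1], [0, 0, 1], [0, 0, 1], [0, 0, 1]], "hand": [0, 0, 0, 0, 0, 0, 0, 0]}}

```text
clock: 12.4
position: [0.4465, 0.0903, 0.426]
ee_rot: [0.0, 0.899, 0.438, 0.0]
contact_force: [-0.8, 0.1, -0.2]
width: -0.0002
gripper_force: 0.0
```

Run:
```python
from h import *
a=shot('w5'); s=manip.get_image("side"); t=manip.get_image("top")
cv2.imwrite("pics/m5.png",np.vstack([np.hstack([cv2.resize(a,(400,300))[:,:,::-1],cv2.resize(s[130:280,180:380],(400,300),interpolation=3)[:,:,::-1]]),np.hstack([cv2.resize(t[170:320,180:380],(400,300),interpolation=3)[:,:,::-1],np.zeros((300,400,3),np.uint8)])]))
print(manip.get_state()['position'],manip.get_state()['qpos'])
```

```text
[0.44657509 0.09013227 0.42598996] [ 4.63591210e-02  8.12889232e-02  1.70069782e+00 -3.21042581e-04
  1.35930119e+00  7.14562874e-01]
```

View pics/m5.png

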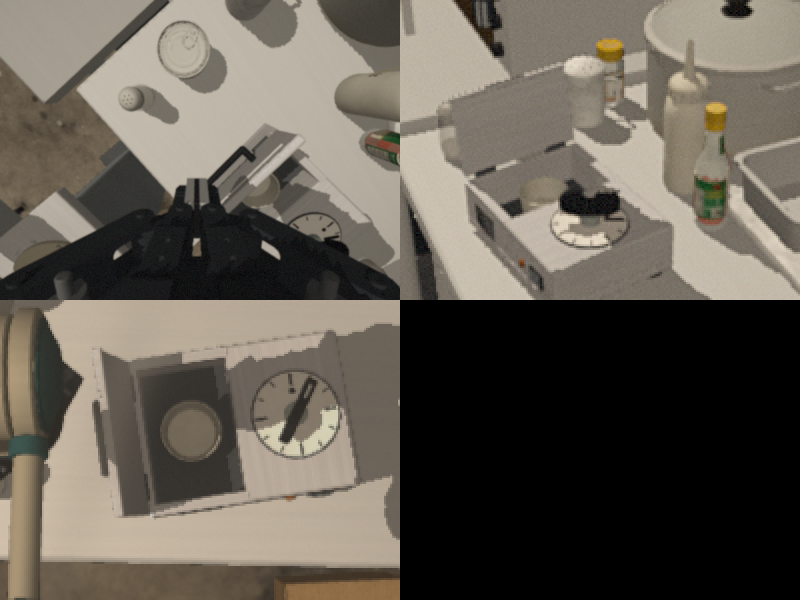

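The ramekin stands upright in the middle of the well (top view, around (190,430)). The fingers are left of the lid and clear of its bar handle at (100,435). Next I lower them.

Call:
{"name": "carry_out", "arguments": {"linear": [[0, 0, -0.018], [0, 0, -0.018], [0, 0, -0.018], [0, 0, -0.018], [0, 0, -0.018], [0, 0, -0.018], [0, 0, -0.018], [0, 0, -0.018]], "angular": [[0, 0, 1], [0, 0, 1], [0, 0, 1], [0, 0, 1], [0, 0, 1], [0, 0, 1], [0, 0, 1], [0, 0, 1]], "hand": [0, 0, 0, 0, 0, 0, 0, 0]}}

```text
clock: 13.22
position: [0.4469, 0.0893, 0.3534]
ee_rot: [0.0, 0.716, 0.698, -0.0]
contact_force: [0.1, 0.2, 0.4]
width: 0.0
gripper_force: 0.0
```

Run:
```python
import numpy as np
# TCP path: tip (half width .012) touching outer face at r=.098; world
h=np.array([.4593,.0161]); yw=np.array([-.17,.985])
for f in np.arange(1.8,-.05,-.15):
    r=.098; y=-r*np.cos(f)+.005*np.sin(f)+.012*np.sin(f); z=.0845+r*np.sin(f)+.005*np.cos(f)
    # contact corner is the tip's right-bottom corner; finger centre is +.012 in y_w
    p=h+y*yw; print(round(f,2),p.round(4),round(z+.173,4))
```

```text
1.8 [0.4527 0.0543] 0.3518
1.65 [0.4551 0.0404] 0.3548
1.5 [0.4576 0.026 ] 0.3556
1.35 [0.4601 0.0113] 0.3542
1.2 [ 0.4626 -0.0033] 0.3507
1.05 [ 0.4651 -0.0174] 0.345
0.9 [ 0.4674 -0.0308] 0.3374
0.75 [ 0.4695 -0.0431] 0.328
0.6 [ 0.4714 -0.0541] 0.317
0.45 [ 0.473  -0.0635] 0.3046
0.3 [ 0.4744 -0.0712] 0.2912
0.15 [ 0.4753 -0.0768] 0.2771
0.0 [ 0.476  -0.0804] 0.2625
```

Call:
{"name": "carry_out", "arguments": {"linear": [[0.003, -0.0175, -0.001], [0.003, -0.0175, -0.001], [0.003, -0.0175, -0.001], [0.003, -0.0175, -0.001], [0.0024, -0.0139, 0.003], [0.0024, -0.0139, 0.003], [0.0025, -0.0144, 0.001], [0.0025, -0.0144, 0.001]], "angular": [[0, 0, 0], [0, 0, 0], [0, 0, 0], [0, 0, 0], [0, 0, 0], [0, 0, 0], [0, 0, 0], [0, 0, 0]], "hand": [0, 0, 0, 0, 0, 0, 0, 0]}}

```text
clock: 13.88
position: [0.4579, 0.0261, 0.3563]
ee_rot: [-0.0, 0.717, 0.697, 0.001]
contact_force: [-1.4, 3.6, 1.7]
width: 0.0003
gripper_force: 1.7
```

Call:
{"name": "carry_out", "arguments": {"linear": [[0.0025, -0.0147, -0.0014], [0.0025, -0.0147, -0.0014], [0.0025, -0.0146, -0.0035], [0.0025, -0.0146, -0.0035]], "angular": [[0, 0, 0], [0, 0, 0], [0, 0, 0], [0, 0, 0]], "hand": [0, 0, 0, 0]}}

```text
clock: 14.22
position: [0.4631, -0.0034, 0.351]
ee_rot: [0.001, 0.717, 0.697, 0.0]
contact_force: [0.7, 1.8, 3.3]
width: 0.0001
gripper_force: 1.8
```

The lid is following with about 4 N, so I continue the arc.

Call:
{"name": "carry_out", "arguments": {"linear": [[0.0025, -0.0141, -0.0057], [0.0025, -0.0141, -0.0057], [0.0023, -0.0134, -0.0076], [0.0023, -0.0134, -0.0076], [0.0021, -0.0123, -0.0094], [0.0021, -0.0123, -0.0094], [0.0019, -0.011, -0.011], [0.0019, -0.011, -0.011]], "angular": [[0, 0, 0], [0, 0, 0], [0, 0, 0], [0, 0, 0], [0, 0, 0], [0, 0, 0], [0, 0, 0], [0, 0, 0]], "hand": [0, 0, 0, 0, 0, 0, 0, 0]}}

```text
clock: 14.88
position: [0.4717, -0.0542, 0.3165]
ee_rot: [0.0, 0.717, 0.697, 0.0]
contact_force: [0.4, 2.6, 3.3]
width: -0.0
gripper_force: 1.5
```

Call:
{"name": "carry_out", "arguments": {"linear": [[0.0016, -0.0094, -0.0124], [0.0016, -0.0094, -0.0124], [0.0014, -0.0077, -0.0134], [0.0014, -0.0077, -0.0134], [0.0009, -0.0056, -0.0141], [0.0009, -0.0056, -0.0141], [0, 0, 0]], "angular": [[0, 0, 0], [0, 0, 0], [0, 0, 0], [0, 0, 0], [0, 0, 0], [0, 0, 0], [0, 0, 0]], "hand": [0, 0, 0, 0, 0, 0, 0]}}

```text
clock: 15.47
position: [0.4748, -0.0767, 0.2754]
ee_rot: [-0.001, 0.717, 0.697, -0.001]
contact_force: [0.3, 1.1, 1.0]
width: 0.0003
gripper_force: 0.0
```

Call:
{"name": "carry_out", "arguments": {"linear": [[0.0005, -0.003, -0.009], [0.0005, -0.003, -0.009], [0, 0, -0.006], [0, 0, 0]], "angular": [[0, 0, 0], [0, 0, 0], [0, 0, 0], [0, 0, 0]], "hand": [0, 0, 0, 0]}}

```text
clock: 15.8
position: [0.4758, -0.0794, 0.2646]
ee_rot: [-0.0, 0.717, 0.697, -0.0]
contact_force: [0.3, 0.0, 0.0]
width: -0.0
gripper_force: 0.0
```

Call:
{"name": "carry_out", "arguments": {"linear": [[0, 0, -0.004], [0, 0, -0.002], [0, 0, 0]], "angular": [[0, 0, 0], [0, 0, 0], [0, 0, 0]], "hand": [0, 0, 0]}}

```text
clock: 16.05
position: [0.476, -0.0792, 0.2622]
ee_rot: [0.0, 0.717, 0.697, 0.0]
contact_force: [-0.3, -0.9, -0.1]
width: 0.0001
gripper_force: 0.0
```

Call:
{"name": "carry_out", "arguments": {"linear": [[0, 0, -0.003], [0, 0, -0.003], [0, 0, 0]], "angular": [[0, 0, 0], [0, 0, 0], [0, 0, 0]], "hand": [0, 0, 0]}}

```text
clock: 16.3
position: [0.476, -0.0793, 0.2604]
ee_rot: [0.0, 0.717, 0.697, 0.0]
contact_force: [-2.1, -0.3, 9.4]
width: -0.0004
gripper_force: 4.6
```

Call:
{"name": "carry_out", "arguments": {"linear": [[0, 0, -0.003], [0, 0, 0]], "angular": [[0, 0, 0], [0, 0, 0]], "hand": [0, 0]}}

```text
clock: 16.47
position: [0.476, -0.0792, 0.2602]
ee_rot: [0.001, 0.717, 0.697, 0.0]
contact_force: [-4.8, 0.6, 19.5]
width: -0.0002
gripper_force: 9.9
```

Run:
```python
from h import *
s=manip.get_state();print(s['position'],s['contact_force'])
a=shot('w6'); s=manip.get_image("side"); t=manip.get_image("top")
cv2.imwrite("pics/side6.png",s[:,:,::-1]);cv2.imwrite("pics/top6.png",t[:,:,::-1])
```

```text
[ 0.47601017 -0.07923138  0.26021686] [-4.82279732  0.55496849 19.46761097]
```

Rigid contact at 20 N with the tip at 87 mm shows that the lid is shut. Now I rise and go over the timer while turning the wrist to line up with the key.

Call:
{"name": "carry_out", "arguments": {"linear": [[0, 0, 0.02], [0, 0, 0.04], [0, 0, 0.05], [0, 0, 0.05], [0, 0, 0.04], [0.003, -0.013, 0], [0.003, -0.015, 0], [0.003, -0.015, 0]], "angular": [[0, 0, 0], [0, 0, 1], [0, 0, 1], [0, 0, 1], [0, 0, 1], [0, 0, 1], [0, 0, 1], [0, 0, 1]], "hand": [0, 0, 0, 0.2, 0.4, 0.6, 0.6, 0.6]}}

```text
clock: 17.28
position: [0.4805, -0.1007, 0.3583]
ee_rot: [0.001, 0.494, 0.869, 0.0]
contact_force: [0.3, 1.1, 0.0]
width: 0.0513
gripper_force: 0.0
```

Call:
{"name": "carry_out", "arguments": {"linear": [[0.003, -0.02, 0], [0.003, -0.02, 0], [0.003, -0.02, 0], [0.003, -0.02, 0], [0.002, -0.02, 0], [0.002, -0.02, 0], [0, 0, 0], [0, 0, 0]], "angular": [[0, 0, 1], [0, 0, 1], [0, 0, 1], [0, 0, 1], [0, 0, 1], [0, 0, 1], [0, 0, 1], [0, 0, 0.6]], "hand": [0.6, 0.6, 0.6, 0.6, 0.6, 0.6, 0.6, 0.6]}}

```text
clock: 17.95
position: [0.4885, -0.1612, 0.3574]
ee_rot: [-0.0, 0.212, 0.977, 0.0]
contact_force: [0.4, -0.4, -0.4]
width: 0.051
gripper_force: 0.0
```

Run:
```python
from h import *
np.set_printoptions(precision=4,suppress=True)
a=shot('w7'); s=manip.get_image("side"); t=manip.get_image("top")
print(manip.get_state()['position'],manip.get_state()['qpos'],manip.get_state()['ee_rot'])
for A,B in [(T(370,222),T(417,118)),(W("w1",100+490/1.6,185/1.6),W("w1",100+600/1.6,60/1.6))]:
    A=atz(A,.125);B=atz(B,.125); d=B-A; print("key",A,B,np.degrees(np.arctan2(d[1],d[0])),(A+B)/2)
cv2.imwrite("pics/m7.png",np.vstack([np.hstack([a[:300,80:480][:,:,::-1],cv2.resize(s[190:290,200:333],(400,300),interpolation=3)[:,:,::-1]]),np.hstack([cv2.resize(t[170:320,180:380],(400,300),interpolation=3)[:,:,::-1],cv2.resize(t,(400,300))[:,:,::-1]])]))
```

```text
[ 0.4884 -0.1607  0.3575] [-0.4533  0.2171  1.7089  0.0003  1.2159 -1.5927] [-0.0001  0.2141  0.9768  0.0002]
key [ 0.4561 -0.1476  0.125 ] [ 0.5189 -0.1751  0.125 ] -23.64753396565828 [ 0.4875 -0.1614  0.125 ]
key [ 0.4559 -0.1443  0.125 ] [ 0.5183 -0.1734  0.125 ] -25.041882816930734 [ 0.4871 -0.1589  0.125 ]
```

View pics/m7.png

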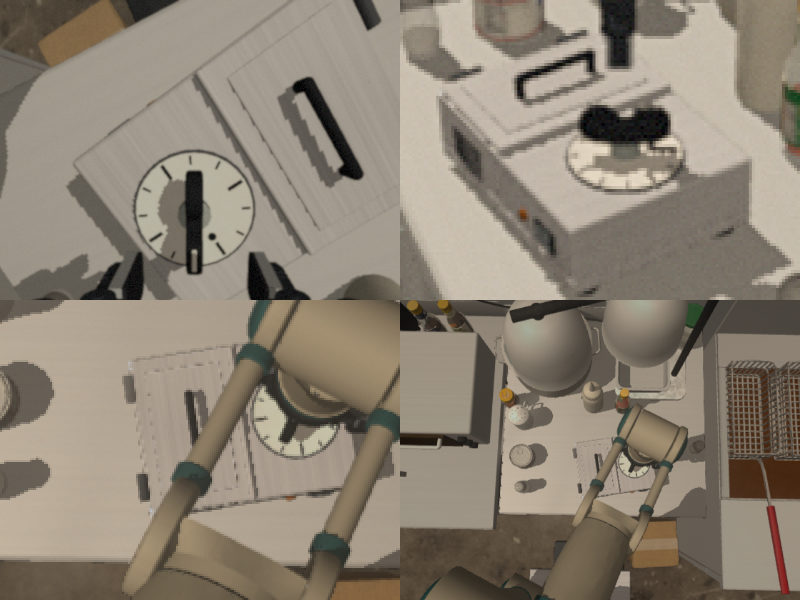

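The lid is shut flat. The key lies exactly along the tool axis: it is vertical at u=194 in the first panel, with its white pointer end at (194,262) and the zero dot at (212,237), about 34° away. The pointer therefore reads about 0.60 rad, leaving about 4.10 rad to wind. Next I go down and grip.

Call:
{"name": "carry_out", "arguments": {"linear": [[0, 0, -0.02], [0, 0, -0.026], [0, 0, -0.026], [0, 0, -0.026], [0, 0, -0.026], [0, 0, -0.024], [0, 0, -0.014], [0, 0, -0.007]], "angular": [[0, 0, 0], [0, 0, 0], [0, 0, 0], [0, 0, 0], [0, 0, 0], [0, 0, 0], [0, 0, 0], [0, 0, 0]], "hand": [0.6, 0.6, 0.6, 0.6, 0.6, 0.6, 0.6, 0.6]}}

```text
clock: 18.77
position: [0.4879, -0.1603, 0.2717]
ee_rot: [-0.001, 0.214, 0.977, 0.0]
contact_force: [0.5, -0.4, -0.4]
width: 0.0517
gripper_force: 0.0
```

Call:
{"name": "carry_out", "arguments": {"linear": [[0, 0, 0], [0, 0, 0], [0, 0, 0], [0, 0, 0], [0, 0, 0], [0, 0, 0], [0, 0, 0], [0, 0, 0]], "angular": [[0, 0, 0], [0, 0, 0], [0, 0, 0], [0, 0, 0], [0, 0, 0], [0, 0, 0], [0, 0, 0], [0, 0, 0]], "hand": [0.4, 0.2, 0.1, 0, 0, 0, 0, 0], "force": 60}}

```text
clock: 19.43
position: [0.4884, -0.1615, 0.2741]
ee_rot: [0.001, 0.213, 0.977, -0.001]
contact_force: [-3.0, -4.7, 2.6]
width: 0.0109
gripper_force: 59.1
```

Call:
{"name": "carry_out", "arguments": {"linear": [[0, 0, 0], [0, 0, 0], [0, 0, 0], [0, 0, 0], [0, 0, 0], [0, 0, 0], [0, 0, 0], [0, 0, 0]], "angular": [[0, 0, -1], [0, 0, -1], [0, 0, -1], [0, 0, -1], [0, 0, -1], [0, 0, -1], [0, 0, -1], [0, 0, -1]], "hand": [0, 0, 0, 0, 0, 0, 0, 0]}}

```text
clock: 20.1
position: [0.4886, -0.1614, 0.2741]
ee_rot: [0.001, 0.511, 0.859, -0.001]
contact_force: [-1.5, -4.8, 2.9]
width: 0.0107
gripper_force: 59.0
```

```bash
python3 -c "
from h import *
s=manip.get_state();print(s['position'],s['ee_rot'],s['contact_force'],s['moment'],s['qpos'],s['width'])"
```

```text
[ 0.4885693  -0.16138036  0.27407337] [ 1.10538025e-03  5.11373874e-01  8.59357414e-01 -6.11018895e-04] [-1.52403625 -4.80924178  2.87288042] [-0.63067421  0.27620674  0.14305961] [-4.53795946e-01  2.96418195e-01  1.83132868e+00 -1.65269514e-03
  1.01174453e+00 -9.50150730e-01] 0.010659705757487037
```

The moment about z is 0.14 N m, so the key is turning as expected. I continue, with 43 rows left.

Call:
{"name": "carry_out", "arguments": {"linear": [[0, 0, 0], [0, 0, 0], [0, 0, 0], [0, 0, 0], [0, 0, 0], [0, 0, 0], [0, 0, 0], [0, 0, 0]], "angular": [[0, 0, -1], [0, 0, -1], [0, 0, -1], [0, 0, -1], [0, 0, -1], [0, 0, -1], [0, 0, -1], [0, 0, -1]], "hand": [0, 0, 0, 0, 0, 0, 0, 0]}}

```text
clock: 20.77
position: [0.4888, -0.1614, 0.2741]
ee_rot: [0.001, 0.756, 0.655, -0.0]
contact_force: [-1.3, -3.5, 2.6]
width: 0.0114
gripper_force: 59.0
```

Call:
{"name": "carry_out", "arguments": {"linear": [[0, 0, 0], [0, 0, 0], [0, 0, 0], [0, 0, 0], [0, 0, 0], [0, 0, 0], [0, 0, 0], [0, 0, 0]], "angular": [[0, 0, -1], [0, 0, -1], [0, 0, -1], [0, 0, -1], [0, 0, -1], [0, 0, -1], [0, 0, -1], [0, 0, -1]], "hand": [0, 0, 0, 0, 0, 0, 0, 0]}}

```text
clock: 21.43
position: [0.489, -0.1614, 0.2741]
ee_rot: [0.002, 0.923, 0.384, 0.001]
contact_force: [-0.4, -4.2, 1.3]
width: 0.0108
gripper_force: 59.0
```

Call:
{"name": "carry_out", "arguments": {"linear": [[0, 0, 0], [0, 0, 0], [0, 0, 0], [0, 0, 0], [0, 0, 0], [0, 0, 0], [0, 0, 0], [0, 0, 0]], "angular": [[0, 0, -1], [0, 0, -1], [0, 0, -1], [0, 0, -1], [0, 0, -1], [0, 0, -1], [0, 0, -1], [0, 0, -1]], "hand": [0, 0, 0, 0, 0, 0, 0, 0]}}

```text
clock: 22.1
position: [0.4891, -0.1617, 0.274]
ee_rot: [0.002, 0.997, 0.074, 0.001]
contact_force: [-0.4, -4.8, 1.9]
width: 0.0107
gripper_force: 58.9
```

Call:
{"name": "carry_out", "arguments": {"linear": [[0, 0, 0], [0, 0, 0], [0, 0, 0], [0, 0, 0], [0, 0, 0], [0, 0, 0], [0, 0, 0], [0, 0, 0]], "angular": [[0, 0, -1], [0, 0, -1], [0, 0, -1], [0, 0, -1], [0, 0, -1], [0, 0, -1], [0, 0, -1], [0, 0, -1]], "hand": [0, 0, 0, 0, 0, 0, 0, 0]}}

```text
clock: 22.77
position: [0.489, -0.1619, 0.2741]
ee_rot: [0.002, 0.97, -0.243, 0.002]
contact_force: [-1.1, -5.9, 1.2]
width: 0.0108
gripper_force: 58.9
```

```bash
python3 -c "
from h import *
s=manip.get_state();print(s['position'],s['ee_rot'],s['contact_force'],s['moment'],s['qpos'],s['width'],np.degrees(2*np.arctan2(s['ee_rot'][2],s['ee_rot'][1])))"
```

```text
[ 0.48902211 -0.16188262  0.2740676 ] [ 0.00156777  0.96995139 -0.24328887  0.0015417 ] [-1.08818679 -5.93881515  1.20200363] [-0.88166952  0.29610336  0.13422876] [-0.45390599  0.29684989  1.83067446 -0.00286958  1.01040533  1.60992266] 0.010766251681533464 -28.16153696466651
```

Call:
{"name": "carry_out", "arguments": {"linear": [[0, 0, 0], [0, 0, 0], [0, 0, 0], [0, 0, 0], [0, 0, 0], [0, 0, 0], [0, 0, 0], [0, 0, 0]], "angular": [[0, 0, -1], [0, 0, -1], [0, 0, -1], [0, 0, -1], [0, 0, -1], [0, 0, -1], [0, 0, -1], [0, 0, -1]], "hand": [0, 0, 0, 0, 0, 0, 0, 0]}}

```text
clock: 23.43
position: [0.4889, -0.162, 0.2741]
ee_rot: [0.001, 0.844, -0.536, 0.002]
contact_force: [-0.1, -5.9, 2.5]
width: 0.011
gripper_force: 59.0
```

Call:
{"name": "carry_out", "arguments": {"linear": [[0, 0, 0], [0, 0, 0], [0, 0, 0], [0, 0, 0], [0, 0, 0], [0, 0, 0]], "angular": [[0, 0, -1], [0, 0, -1], [0, 0, -1], [0, 0, -0.4], [0, 0, 0], [0, 0, 0]], "hand": [0, 0, 0, 0, 0, 0]}}

```text
clock: 23.93
position: [0.4888, -0.1621, 0.2741]
ee_rot: [0.001, 0.765, -0.644, 0.002]
contact_force: [-1.0, -7.0, 2.8]
width: 0.0108
gripper_force: 59.0
```

```bash
python3 -c "
from h import *
s=manip.get_state();print(s['position'],s['contact_force'],s['moment'],s['qpos'],s['width'],np.degrees(2*np.arctan2(s['ee_rot'][2],s['ee_rot'][1])))"
```

```text
[ 0.48876662 -0.16207747  0.27408608] [-0.99907972 -6.97601034  2.82923776] [-0.92434273  0.45112805 -0.07755925] [-0.45427645  0.29676645  1.8307479  -0.00347411  1.01105534  2.51849572] 0.01080652399361166 -80.22186338518033
```

Yaw is −80.2°, as intended. I release, rise and check the pointer.

Call:
{"name": "carry_out", "arguments": {"linear": [[0, 0, 0], [0, 0, 0], [0, 0, 0], [0, 0, 0], [0, 0, 0], [0, 0, 0], [0, 0, 0], [0, 0, 0]], "angular": [[0, 0, 0], [0, 0, 0], [0, 0, 0], [0, 0, 0], [0, 0, 0], [0, 0, 0], [0, 0, 0], [0, 0, 0]], "hand": [0.2, 0.4, 0.6, 0.6, 0.6, 0.6, 0.6, 0.6]}}

```text
clock: 24.6
position: [0.4885, -0.1606, 0.2732]
ee_rot: [-0.0, 0.765, -0.644, -0.0]
contact_force: [-0.2, 0.2, -0.3]
width: 0.0515
gripper_force: 0.0
```

Call:
{"name": "carry_out", "arguments": {"linear": [[0, 0, 0.01], [0, 0, 0.03], [0, 0, 0.04], [0, 0, 0.05], [0, 0, 0.05], [0, 0, 0.03], [0, 0, 0], [0, 0, 0]], "angular": [[0, 0, 0], [0, 0, 0], [0, 0, 0], [0, 0, 0], [0, 0, 0], [0, 0, 0], [0, 0, 0], [0, 0, 0]], "hand": [0.6, 0.6, 0.6, 0.6, 0.6, 0.6, 0.6, 0.6]}}

```text
clock: 25.27
position: [0.4885, -0.1607, 0.3791]
ee_rot: [-0.0, 0.765, -0.644, 0.001]
contact_force: [0.5, -0.1, -0.2]
width: 0.0508
gripper_force: 0.0
```

Run:
```python
from h import *
a=shot('w8')
# dark key near dial: PCA direction, on the deck area around the dial
g=cv2.cvtColor(a,cv2.COLOR_RGB2GRAY)
n,l,st,ce=cv2.connectedComponentsWithStats((g<50).astype(np.uint8))
for i in range(1,n):
    if st[i,4]>250:
        ys,xs=np.where(l==i); c=np.cov(xs,ys); w,v=np.linalg.eigh(c); print(st[i],ce[i].round(1),"axis",v[:,1].round(3),np.sqrt(w).round(1))
        if ys.max()<330:
            A=atz(W("w8",*(ce[i]-40*v[:,1])),.12);B=atz(W("w8",*(ce[i]+40*v[:,1])),.12);d=B-A;print("world axis deg",np.degrees(np.arctan2(d[1],d[0])),(A+B)/2)
```

```text
[ 268  151   16  108 1115] [275.3 203. ] axis [0.002 1.   ] [ 4.  25.5]
world axis deg 99.84677173063339 [ 0.48969195 -0.16954857  0.12      ]
[ 54 173  61  45 767] [ 83.7 186.7] axis [-0.995 -0.098] [ 9.6 11.9]
world axis deg 3.9093553270161885 [ 0.63334665 -0.15883042  0.12      ]
[    0   197   560   223 57775] [308.1 348.2] axis [-0.994  0.113] [ 48.8 154.4]
[233 316  86  20 846] [275.6 329.6] axis [-1.  0.] [ 4.6 27.8]
```

The key axis is measured at 99.8°, which matches the 45-minute mark at about 100°. The lid is shut and the robot is clear of everything.

```bash
python3 -c "
from rig import manip
print(manip.sign_off())"
```

```text
the job is handed in; nothing more can be done
None
```

The job is handed in, though no verdict was returned: the ramekin was set upright in the well, the lid was closed gently over it, and the timer was then wound to 45 minutes (key measured at 99.8°, mark at about 100°), with no contact with the other things noticed.

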